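Roll the slumping former onto the kiln shelf's line

ROBOT

A 7-joint arm with a two-finger parallel gripper is mounted at the origin on the work surface. World frame = base frame: x ahead of the robot, y to its left, z up, the work surface at z = 0. Lengths are in m, angles in degrees, forces in N, time in s.
With the tool pointing down it reaches from about 0.425 to 0.875 m from the base axis. Payload 4.7 kg.
Tool frame: the origin (TCP) lies midway between the tips of the shut fingers; the grasp point (between the pads) lies 19 mm behind it; z points along the fingers, x is the direction in which the jaws open and shut, and the axes are right-handed (so a half turn about z gives the same grasp; the last joint's range is limited). The gripper opens to 87 mm and grips with 3 to 60 N. Pads are 19 mm wide; open, the fingers measure 117 mm over their backs; the gripper's body (75 mm by 190 mm) begins 51 mm behind the grasp point.
Start: joints at [66.583, 18.392, -4.016, 83.108, 1.295, 78.541, -3.26], TCP at [0.267, -0.593, 0.223] pointing down, gripper open.
Joint ranges: [-163.93, 163.93], [-17.29, 119.83], [-79.2, 71.16], [3.27, 140.29], [-89.18, 269.18], [5.43, 117.66], [-154.24, 154.24]. Speed limits (degrees/s): [147.25, 147.25, 180, 180, 180, 180, 180].

INTERFACE

Orientations are given as [roll, pitch, yaw] about the fixed x, y, z axes, in that order (R = Rz(yaw) Ry(pitch) Rx(roll)).
In Python, from cell import env gives the robot as it stands.
- The arm moves only by the tool carry_out, never from a script. Its argument "plan" is a list of rows, each an object with "grip": the closure, from 0 (fully open) to 1 (shut); "dp": the shift along the tool's x, y, z in m, a list of three; "rotation": the turn, a rotation vector about the tool's x, y, z in degrees, a list of three. In form: [{"grip": grip, "dp": [dx, dy, dz], "rotation": [wx, wy, wz]}, ...]. A call has 1 to 8 rows; each row shifts and turns the pose as measured when the row begins, along the tool's axes as they then stand; what a row does not reach is not made up. A row lasts 1/12 s, in which the tool goes at most 41.7 mm and 7.16 degrees, less where a joint would pass 70% of its speed; a pose out of reach is approached as far as the arm can. A call is refused whole if a number of a shift passes 0.0417 or a number of a turn 7.16, either way. A call with a gripper value outside its range is refused whole. The fingers move at their own pace and stop on an object; "force" is the grip in N (left out, the last holds). Time passes only in rows, so rows that do not move let the fingers close. It gives the time, the measured TCP pose, the force and the opening at its end, in the units of the state.
- env.get_obs(): the state, without advancing time (a new reading comes with each control period).
- env.read_camera(name): name is "scene" or "top"; returns the picture (420x560x3 uint8, red, green, blue); there is no depth.
- env.camera_params(name): a dict with "fx", "fy", "cx", "cy" (pixels), "k1" (the pictures are not rectified: a ray, as slopes to the right and down, at radius r is drawn at 1 + k1 r^2 times it, then the intrinsics apply), "R" (3x3) and "t" (3): a world point X has camera coordinates R X + t. Camera axes: x right, y down, z forward; pixel columns grow to the right and rows downward; lengths in m; the calibration is good to about 2 mm. A picture is of the moment at which its call begins. camera_params takes no time and is no camera call.
- env.sign_off(): hands the job in, once; it reports no verdict.
The state is a dict: "time_s": time; "qpos": joint angles; "joint_velocities": joint speeds; "effort": joint torques, N m; "tool_pos": TCP position; "tool_rot": TCP orientation; "force": force on the tool from outside, world axes, zero at the start; "wrist_torque": the same for the moment, N m; "grip_width": finger opening in m.
Only numpy, scipy, OpenCV 4.12 (cv2) and the standard library are available. Lean on these libraries where they do the work, as an engineer would, in place of code of your own. Each camera call takes 0.05 s, during which the arm holds its last target. There are 200 camera calls.

TASK

A glass kiln shelf is being set up for bending glass over a former. Roll the steel former tube gently across the white shelf with the fingertips until it comes to rest on top of the red line, lying straight along it with its whole length on the line; push it only, do not pick it up. Leave the amber glass rod, the two little props and everything else on the bench where they are, then move clear.

Things in the scene. Friction and masses are not known exactly. Their poses are not given: they have to be found in the camera images.
- former: Steel tube with black ends, 40 mm diameter, 150 mm long, 0.25 to 0.5 kg, lying on the shelf. Origin at its centre, 20 mm above the shelf's top; x runs along the tube, y and z turn as it rolls. Starts 85 to 125 mm left or right of the line, skewed up to 3 degrees. It stops within mm when let go; a fingertip drawn across its top, pressing lightly, rolls it half as far as the tip moves.
- line (a point): Centre of the straight red line, 14 mm wide and 200 mm long, on the top of the white kiln shelf (300 x 360 mm slab, 20 mm thick, fixed to the bench, its top 20 mm above the bench). Its x axis runs along the line (roughly away from the robot), its y axis across it, z up. The line is only paint: the shelf is flat.
- amber_rod: Amber glass rod, 32 mm diameter, 150 mm long, lying on the shelf on the other side of the line, 85 to 125 mm from it. Origin at its centre, x along it. Leave it.
- prop_far: Terracotta kiln prop, upright cylinder 26 mm diameter, 40 mm tall, standing loose on the shelf just beyond the far end of the line. Origin at the centre of its underside. Leave it.
- prop_near: The same kind of kiln prop, standing just beyond the end of the line that is nearer the robot. Leave it.
- flux_bottle: White bottle with red cap, 48 mm diameter, 130 mm tall, on the bench to the left of the shelf. Origin at the centre of its underside. Leave it.
- bead_jar: Green glass jar, 66 mm diameter, 80 mm tall, on the bench to the right of the shelf. Origin at the centre of its underside. Leave it.
- hammer: Small hammer lying on the bench to the left of the shelf. Leave it.
- red_glass: Piece of red glass 90 x 60 x 6 mm lying on the bench to the right of the shelf. Leave it.
There are look-alikes about, which are no part of the job. Leave any pink or turquoise look-alike of the former alone.

How it is judged:
By the outcome, as a careful person would: the job done as asked, in the order asked, and still so for the second after the job is handed in, with the robot touching nothing.
It also fails if it takes over 48 s, if anything falls off the work surface, if the arm or the gripper's body presses on something with over 40 N, if the wrist force passes 120 N, or if a joint passes its speed limit or range.

## Working session

There is one attempt and no reset: what is moved stays moved. The work goes in short steps, Python scripts to look and compute and a tool call to move; the robot and the scene stay as the last step left them, time stands still between calls to the robot, and variables do not carry over. Pictures are saved under pics/ and viewed, about 8 in all and at most 12, crops included, and the job is handed in when it is done.

Besides the shell and the picture viewer there is one more tool, called after "Emit:" as name(argument=value, ...) on one line, values as JSON. carry_out: Moves the arm, as the interface text tells. Its arguments: {"type":"object","properties":{"plan":{"type":"array","items":{"type":"object","properties":{"grip":{"type":"number"},"dp":{"type":"array","items":{"type":"number"}},"rotation":{"type":"array","items":{"type":"number"}}}}},"force":{"type":"number"}},"required":["plan"]}

```bash
mkdir -p pics
cat > h.py <<'E'
import numpy as np,cv2
from cell import env
def ray(name,u,v):
    p=env.camera_params(name);a=np.array([(u-p['cx'])/p['fx'],(v-p['cy'])/p['fy']]);s=a.copy()
    for _ in range(30): s=a/(1+p['k1']*(s@s))
    R=np.array(p['R']);t=np.array(p['t']);return -R.T@t,R.T@np.array([s[0],s[1],1])
def atz(name,u,v,z):
    o,d=ray(name,u,v);return o+d*(z-o[2])/d[2]
def snap(name,f,crop=None,k=1):
    im=env.read_camera(name)[:,:,::-1]
    np.save('pics/'+name+'.npy',im)
    if crop: x0,y0,x1,y1=crop; im=im[y0:y1,x0:x1]
    cv2.imwrite('pics/'+f,cv2.resize(im,None,fx=k,fy=k,interpolation=cv2.INTER_CUBIC))
E
python3 - <<'E'
from h import *
snap('top','top1.png',k=1.4);snap('scene','sc1.png',k=1.4)
o=env.get_obs();print(o)
for c in('top','scene'):
    p=env.camera_params(c);print(c,p['fx'],p['k1'],-np.array(p['R']).T@np.array(p['t']))
E
```

```text
{'time_s': 0.1, 'qpos': array([66.5831904 , 18.43406839, -4.01441485, 83.16696161,  1.29594485,
       78.54277484, -3.2589827 ]), 'joint_velocities': array([ 0.03075767, -0.08477179,  0.03925761, -0.12287463,  0.08181326,
        0.00609312,  0.07537335]), 'effort': array([ 1.05798488e-03, -4.92571378e+01, -4.05037813e-01, -3.13397241e+01,
       -6.41825167e-02,  3.95281019e-02,  7.98700898e-05]), 'tool_pos': array([ 0.26643842, -0.59233617,  0.22158752]), 'tool_rot': array([ 1.79993193e+02,  9.85238526e-02, -6.57734766e+01]), 'force': array([ 1.13091608,  0.24738559, -0.94845665]), 'wrist_torque': array([ 0.00282215,  0.04516396, -0.02367499]), 'grip_width': 0.08682169423059312}
top 411.17766115751846 -0.016340009772938244 [ 0.39537742 -0.01421512  1.10880448]
scene 475.9825571176449 -0.06953288160248028 [ 1.51229013 -0.00952848  0.81751252]
```

View pics/top1.png

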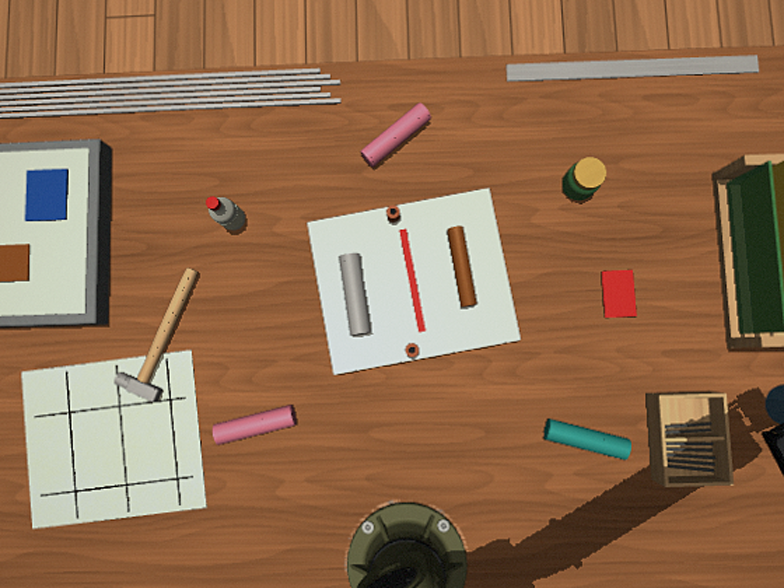

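View pics/sc1.png

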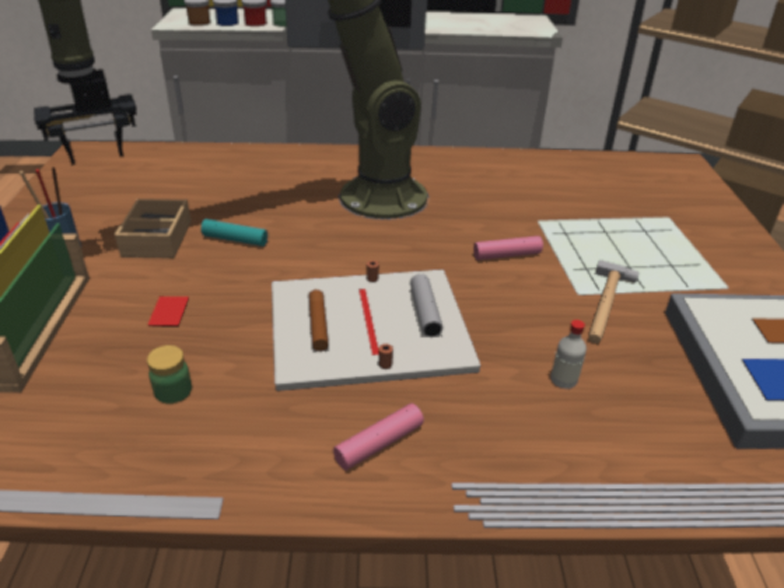

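The steel tube lies left of the line, at about (355,294) in the 1.4x top view. The line runs from (404,230) to (422,331), the rod is on the right at (462,267), and the props are at (393,213) and (412,351). I'll enlarge the shelf.

Run:
```python
from h import *
im=np.load('pics/top.npy')[130:272,215:375]
cv2.imwrite('pics/c1.png',cv2.resize(im,None,fx=4,fy=4,interpolation=cv2.INTER_CUBIC))
im=np.load('pics/top.npy').astype(int);b,g,r=im[...,0],im[...,1],im[...,2]
m=(r>170)&(g<90)&(b<90);m[:, :270]=0;m[:,320:]=0;m[:150]=0;m[250:]=0
ys,xs=np.nonzero(m);P=np.array([atz('top',x,y,.02)[:2] for x,y in zip(xs,ys)])
c=P.mean(0);w,v=np.linalg.eigh(np.cov(P.T));d=v[:,1]*np.sign(v[0,1]);n=np.array([-d[1],d[0]])
print('line',c,np.degrees(np.arctan2(d[1],d[0])),np.ptp((P-c)@d),np.ptp((P-c)@n))
```

```text
line [ 0.52480706 -0.02661943] 8.208757572660513 0.25523763755808127 0.03673438255549468
```

View pics/c1.png

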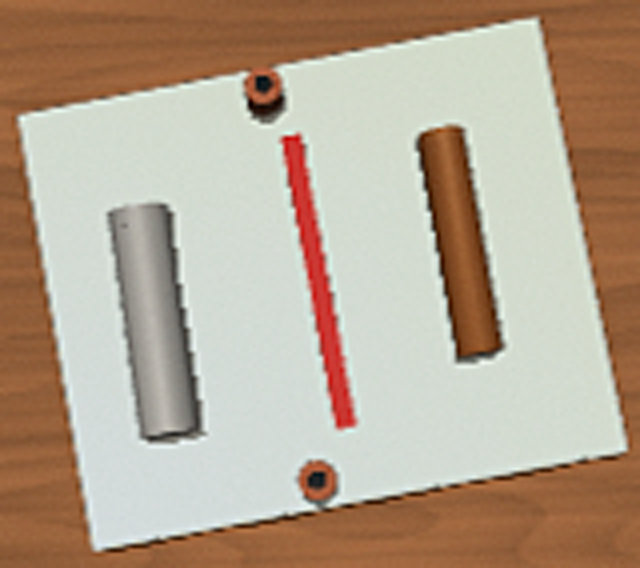

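In the crop the line's ends are at (292,135) and (346,428). The tube's corners are at about (109,211), (170,204), (142,439) and (199,431). The red mask also caught the props, so I'll use these readings instead.

```bash
cat >> h.py <<'E'
def crop(u,v,k=4,x0=215,y0=130): return x0+(u+.5)/k-.5,y0+(v+.5)/k-.5
E
python3 - <<'E'
from h import *
f=lambda u,v,z:atz('top',*crop(u,v),z)[:2]
a,b=f(292,135,.02),f(346,428,.02)
L=(a+b)/2;d=(a-b)/np.linalg.norm(a-b);n=np.array([-d[1],d[0]])
print('line',L,'len',np.linalg.norm(a-b),'yaw',np.degrees(np.arctan2(d[1],d[0])))
top=(f(109,211,.04)+f(170,204,.04))/2;bot=(f(142,439,.04)+f(199,431,.04))/2
c=(top+bot)/2;e=top-bot
print('former',c,'len',np.linalg.norm(e),'yaw',np.degrees(np.arctan2(e[1],e[0])),'along/across',(c-L)@d,(c-L)@n, 'w',np.linalg.norm(f(109,211,.04)-f(170,204,.04)))
for nm,u,v in(('pf',262,84),('pn',319,480)):
  q=f(u,v,.06);print(nm,(q-L)@d,(q-L)@n)
s=c+n*.055
print('behind',s)
E
```

```text
line [ 0.52689277 -0.02724984] len 0.1998511418663851 yaw 8.447224367191001
former [0.5015082  0.08098778] len 0.15112102569551142 yaw 6.370563713527884 along/across -0.009209252363293098 0.11079236356929252 w 0.04052185656383551
pf 0.12825833214925403 0.01434594610868696
pn -0.13031849963510503 0.023993748885496647
behind [0.49342879 0.13539112]
```

The sizes check out: line 199.9 mm, tube 151 x 40.5 mm. The tube sits 111 mm left of the line with 2° of skew and 9 mm of offset along it. I'll push from behind with the open fingers side by side along the tube, which also squares it to the line.

```bash
cat >> h.py <<'E'
L=np.array([.52689,-.02725]);YAW=8.45
d=np.array([np.cos(np.radians(YAW)),np.sin(np.radians(YAW))]);n=np.array([-d[1],d[0]])
def plan(xyz,yaw=YAW,step=.04,rot=7,N=8):
    from scipy.spatial.transform import Rotation as Ro
    o=env.get_obs();p=o['tool_pos'].copy();R=Ro.from_euler('xyz',o['tool_rot'],degrees=True)
    T=Ro.from_euler('xyz',[180,0,yaw],degrees=True);xyz=np.array(xyz)
    for i in range(N):
        v=xyz-p;l=np.linalg.norm(v);v*=min(1,step/max(l,1e-9))
        w=(R.inv()*T).as_rotvec(degrees=True);a=np.linalg.norm(w);w*=min(1,rot/max(a,1e-9))
        if l<.0005 and a<.1:break
        print(np.round(R.inv().apply(v),4).tolist(),np.round(w,2).tolist())
        p+=v;R=R*Ro.from_rotvec(w,degrees=True)
    rel=o['tool_pos'][:2]-L
    print('now t',o['time_s'],'along',rel@d,'across',rel@n,'z',o['tool_pos'][2],'rpy',o['tool_rot'],'F',o['force'])
E
python3 -c "
from h import *
plan([.5,-.28,.2])"
```

```text
[-0.0193, -0.0349, 0.0022] [-0.01, 0.01, -7.0]
[-0.0149, -0.037, 0.0022] [-0.01, 0.01, -7.0]
[-0.0103, -0.0386, 0.0022] [-0.01, 0.01, -7.0]
[-0.0055, -0.0396, 0.0022] [-0.01, 0.01, -7.0]
[-0.0007, -0.0399, 0.0022] [-0.01, 0.01, -7.0]
[0.0042, -0.0397, 0.0022] [-0.01, 0.01, -7.0]
[0.009, -0.0389, 0.0022] [-0.01, 0.01, -7.0]
[0.0137, -0.0375, 0.0022] [-0.01, 0.01, -7.0]
now t 0.1 along -0.34066154908971613 across -0.5206794774800426 z 0.22158751966065296 rpy [ 1.79993193e+02  9.85238526e-02 -6.57734766e+01] F [ 1.13091608  0.24738559 -0.94845665]
```

Emit:
carry_out(plan=[{"grip": 0,"dp": [-0.019,-0.035,0.002],"rotation": [0,0,-7]},{"grip": 0,"dp": [-0.015,-0.037,0.002],"rotation": [0,0,-7]},{"grip": 0,"dp": [-0.01,-0.039,0.002],"rotation": [0,0,-7]},{"grip": 0,"dp": [-0.0055,-0.04,0.002],"rotation": [0,0,-7]},{"grip": 0,"dp": [-0.001,-0.04,0.002],"rotation": [0,0,-7]},{"grip": 0,"dp": [0.004,-0.04,0.002],"rotation": [0,0,-7]},{"grip": 0,"dp": [0.009,-0.039,0.002],"rotation": [0,0,-7]},{"grip": 0,"dp": [0.014,-0.0375,0.002],"rotation": [0,0,-7]}])

```text
time_s: 0.77
tool_pos: [0.4515, -0.3344, 0.1986]
tool_rot: [179.9, 0.6, -9.2]
force: [2.1, -1.5, -0.5]
grip_width: 0.087
```

```bash
python3 -c "
from h import *
plan([*(L+d*-.009+n*.17),.2],N=12)"
```

```text
[-0.0029, -0.0399, -0.0002] [-0.0, 0.25, -7.0]
[0.0019, -0.04, -0.0002] [-0.0, 0.25, -7.0]
[0.0068, -0.0394, -0.0001] [-0.0, 0.13, -3.69]
[0.0093, -0.0389, -0.0001] [0.0, -0.0, -0.0]
[0.0093, -0.0389, -0.0001] [0.0, 0.0, 0.0]
[0.0093, -0.0389, -0.0001] [0.0, 0.0, 0.0]
[0.0093, -0.0389, -0.0001] [0.0, 0.0, 0.0]
[0.0093, -0.0389, -0.0001] [0.0, 0.0, 0.0]
[0.0093, -0.0389, -0.0001] [0.0, 0.0, 0.0]
[0.0093, -0.0389, -0.0001] [0.0, 0.0, 0.0]
[0.0093, -0.0389, -0.0001] [0.0, 0.0, 0.0]
[0.0083, -0.0348, -0.0001] [0.0, 0.0, 0.0]
now t 0.7667 along -0.11973848855253813 across -0.29271913216991163 z 0.19856039555030616 rpy [179.90451026   0.61509407  -9.23261669] F [ 2.0744308  -1.45044319 -0.49389182]
```

Emit:
carry_out(plan=[{"grip": 0,"dp": [-0.003,-0.04,0],"rotation": [0,0.25,-7]},{"grip": 0,"dp": [0.002,-0.04,0],"rotation": [0,0.25,-7]},{"grip": 0,"dp": [0.007,-0.04,0],"rotation": [0,0.1,-3.7]},{"grip": 0,"dp": [0.0093,-0.039,0],"rotation": [0,0,0]},{"grip": 0,"dp": [0.0093,-0.039,0],"rotation": [0,0,0]},{"grip": 0,"dp": [0.0093,-0.039,0],"rotation": [0,0,0]},{"grip": 0,"dp": [0.0093,-0.039,0],"rotation": [0,0,0]},{"grip": 0,"dp": [0.0093,-0.039,0],"rotation": [0,0,0]}])

```text
time_s: 1.43
tool_pos: [0.4762, -0.0023, 0.1951]
tool_rot: [-179.9, 0.1, 9.4]
force: [1.0, -0.5, -0.3]
grip_width: 0.087
```

```bash
python3 -c "
from h import *
plan([*(L+d*-.009+n*.172),.2],N=12)"
```

```text
[0.011, -0.0384, -0.0013] [-0.12, 0.12, 0.94]
[0.0104, -0.0386, -0.0014] [0.0, -0.0, 0.0]
[0.0104, -0.0386, -0.0014] [-0.0, -0.0, -0.0]
[0.0064, -0.024, -0.0008] [-0.0, -0.0, -0.0]
now t 1.4333 along -0.046505174461449895 across 0.03214532239417528 z 0.19507028721222114 rpy [-1.79881211e+02  1.19602873e-01  9.38567539e+00] F [ 0.98530951 -0.49791154 -0.25449755]
```

Emit:
carry_out(plan=[{"grip": 0,"dp": [0.011,-0.038,0],"rotation": [-0.1,0.1,1]},{"grip": 0,"dp": [0.01,-0.039,0],"rotation": [0,0,0]},{"grip": 0,"dp": [0.01,-0.039,0],"rotation": [0,0,0]},{"grip": 0,"dp": [0.006,-0.024,0],"rotation": [0,0,0]},{"grip": 0,"dp": [0,0,0.035],"rotation": [0,0,0]},{"grip": 0,"dp": [0,0,0.035],"rotation": [0,0,0]},{"grip": 0,"dp": [0,0,0.025],"rotation": [0,0,0]},{"grip": 0,"dp": [0,0,0],"rotation": [0,0,0]}])

```text
time_s: 2.1
tool_pos: [0.4894, 0.1634, 0.0992]
tool_rot: [-179.8, -0.4, 9.4]
force: [-0.7, -0.8, -0.6]
grip_width: 0.0872
```

```bash
python3 -c "
from h import *
plan([*(L+d*-.009+n*.172),.032],N=12,step=.03)"
```

```text
[-0.0003, 0.0095, 0.0285] [-0.22, -0.44, 0.98]
[0.0, 0.0094, 0.0285] [-0.0, 0.0, -0.0]
[0.0, 0.0034, 0.0102] [-0.0, 0.0, 0.0]
now t 2.1 along -0.009080641459776068 across 0.19411800218728964 z 0.09917157143274308 rpy [-179.78392437   -0.44074185    9.42521046] F [-0.73444604 -0.84439193 -0.64488968]
```

Emit:
carry_out(plan=[{"grip": 0,"dp": [0,0,0.025],"rotation": [-0.2,-0.4,1]},{"grip": 0,"dp": [0,0,0.025],"rotation": [0,0,0]},{"grip": 0,"dp": [0,0,0.012],"rotation": [0,0,0]},{"grip": 0,"dp": [0,0,0.003],"rotation": [0,0,0]},{"grip": 0,"dp": [0,0.01,0],"rotation": [0,0,0]},{"grip": 0,"dp": [0,0.01,0],"rotation": [0,0,0]},{"grip": 0,"dp": [0,0.005,0],"rotation": [0,0,0]},{"grip": 0,"dp": [0,0,0],"rotation": [0,0,0]}])

```text
time_s: 2.77
tool_pos: [0.4975, 0.1357, 0.0385]
tool_rot: [179.9, -0.3, 8.3]
force: [-0.2, 1.1, -0.2]
grip_width: 0.0868
```

```bash
python3 -c "
from h import *
plan([*(L+d*-.009+n*.15),.032],N=12,step=.01)
snap('top','top2.png',(215,130,375,272),4)"
```

```text
[-0.0022, 0.009, 0.0037] [0.07, -0.33, -0.16]
[-0.0016, 0.0065, 0.0027] [0.0, 0.0, 0.0]
now t 2.7667 along -0.0051127504676061405 across 0.16551690237813774 z 0.03847336518370939 rpy [179.93513138  -0.33348601   8.28753415] F [-0.18436734  1.13677054 -0.17329872]
```

View pics/top2.png

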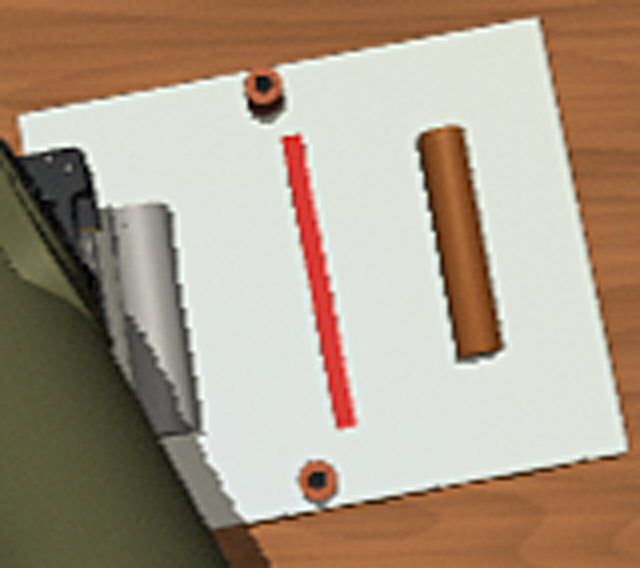

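The tube hasn't moved, and the fingers are behind its left side. I'll lower to z 0.032 and approach slowly.

Emit:
carry_out(plan=[{"grip": 0,"dp": [-0.003,0,0.004],"rotation": [0,-0.3,-0.2]},{"grip": 0,"dp": [0,0,0.003],"rotation": [0,0,0]},{"grip": 0,"dp": [0,0.005,0],"rotation": [0,0,0]},{"grip": 0,"dp": [0,0.005,0],"rotation": [0,0,0]},{"grip": 0,"dp": [0,0.005,0],"rotation": [0,0,0]},{"grip": 0,"dp": [0,0.004,0],"rotation": [0,0,0]},{"grip": 0,"dp": [0,0.004,0],"rotation": [0,0,0]},{"grip": 0,"dp": [0,0.004,0],"rotation": [0,0,0]}])

```text
time_s: 3.48
tool_pos: [0.4999, 0.1082, 0.0331]
tool_rot: [180.0, -0.3, 8.6]
force: [0.6, 0.1, 0.4]
grip_width: 0.0872
```

```bash
python3 -c "
from h import *
plan([*(L+d*-.009+n*.03),.032],N=2,step=.01)"
```

```text
[-0.0002, 0.01, 0.0001] [0.01, -0.25, 0.13]
[-0.0002, 0.01, 0.0001] [-0.0, 0.0, 0.0]
now t 3.4833 along -0.006799459049748411 across 0.13790395092026744 z 0.03310575138581119 rpy [179.98835987  -0.25160289   8.5791454 ] F [0.61896129 0.0920349  0.43292357]
```

Emit:
carry_out(plan=[{"grip": 0,"dp": [0,0.004,0],"rotation": [0,-0.2,0]},{"grip": 0,"dp": [0,0.004,0],"rotation": [0,0,0]},{"grip": 0,"dp": [0,0.004,0],"rotation": [0,0,0]},{"grip": 0,"dp": [0,0.004,0],"rotation": [0,0,0]},{"grip": 0,"dp": [0,0.004,0],"rotation": [0,0,0]},{"grip": 0,"dp": [0,0.004,0],"rotation": [0,0,0]},{"grip": 0,"dp": [0,0.004,0],"rotation": [0,0,0]},{"grip": 0,"dp": [0,0.003,0],"rotation": [0,0,0]}])

```text
time_s: 4.15
tool_pos: [0.5052, 0.0734, 0.0331]
tool_rot: [180.0, -0.0, 8.5]
force: [-0.3, 1.0, -0.3]
grip_width: 0.0869
```

```bash
python3 -c "
from h import *
plan([*(L+d*-.009+n*.03),.032],N=2,step=.01)
snap('top','top3.png',(215,130,375,272),4)"
```

```text
[-0.0003, 0.01, 0.0002] [0.03, -0.03, 0.09]
[-0.0003, 0.01, 0.0002] [-0.0, 0.0, 0.0]
now t 4.15 along -0.006656025612647871 across 0.10276647580194824 z 0.033105946013384985 rpy [ 1.79971163e+02 -2.95195985e-02  8.53775481e+00] F [-0.25418033  0.96681998 -0.29691688]
```

View pics/top3.png

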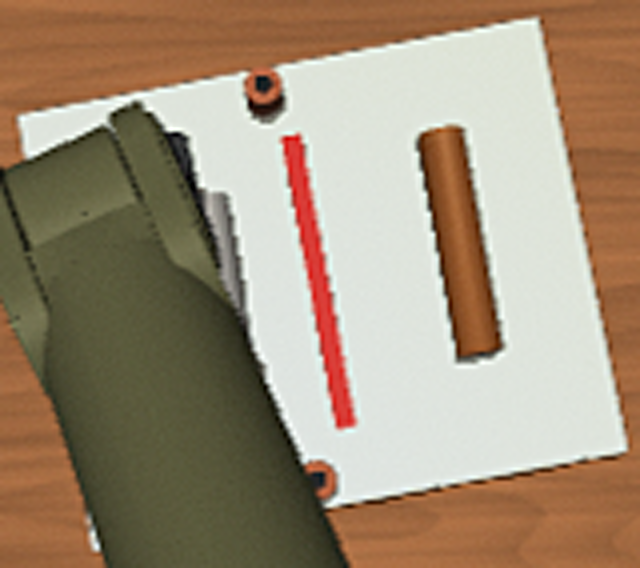

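The tube is rolling ahead of the fingers; its far right corner is at (230,194), about 40 mm closer to the line. The push force is small, so I'll carry on.

Emit:
carry_out(plan=[{"grip": 0,"dp": [0,0.004,0],"rotation": [0,0,0]},{"grip": 0,"dp": [0,0.004,0],"rotation": [0,0,0]},{"grip": 0,"dp": [0,0.004,0],"rotation": [0,0,0]},{"grip": 0,"dp": [0,0.004,0],"rotation": [0,0,0]},{"grip": 0,"dp": [0,0.004,0],"rotation": [0,0,0]},{"grip": 0,"dp": [0,0.003,0],"rotation": [0,0,0]},{"grip": 0,"dp": [0,0.002,0],"rotation": [0,0,0]},{"grip": 0,"dp": [0,0.002,0],"rotation": [0,0,0]}])

```text
time_s: 4.87
tool_pos: [0.5096, 0.0434, 0.0331]
tool_rot: [180.0, -0.0, 8.5]
force: [0.5, -1.0, -0.4]
grip_width: 0.0872
```

```bash
python3 -c "
from h import *
plan([*(L+d*-.009+n*.042),.032],N=2,step=.01)"
```

```text
[-0.0008, 0.01, 0.0004] [0.05, -0.02, 0.07]
[-0.0008, 0.01, 0.0004] [-0.0, 0.0, 0.0]
now t 4.8667 along -0.006702662789590067 across 0.07242106566286209 z 0.033087532049068204 rpy [ 1.79952606e+02 -2.26608732e-02  8.52097068e+00] F [ 0.53442309 -1.01107517 -0.41804668]
```

Another 30 mm, then hold and look.

Emit:
carry_out(plan=[{"grip": 0,"dp": [0,0.004,0],"rotation": [0,0,0]},{"grip": 0,"dp": [0,0.004,0],"rotation": [0,0,0]},{"grip": 0,"dp": [0,0.004,0],"rotation": [0,0,0]},{"grip": 0,"dp": [0,0.004,0],"rotation": [0,0,0]},{"grip": 0,"dp": [0,0.003,0],"rotation": [0,0,0]},{"grip": 0,"dp": [0,0.003,0],"rotation": [0,0,0]},{"grip": 0,"dp": [0,0.002,0],"rotation": [0,0,0]},{"grip": 0,"dp": [0,0.001,0],"rotation": [0,0,0]}])

```text
time_s: 5.53
tool_pos: [0.5137, 0.0158, 0.0331]
tool_rot: [180.0, -0.0, 8.5]
force: [0.4, -0.8, 0.2]
grip_width: 0.0871
```

```bash
python3 -c "
from h import *
plan([*(L+d*-.009+n*.042),.032],N=2,step=.01)
snap('scene','sc2.png',(180,180,350,290),4.5)"
```

```text
[-0.0023, 0.0025, 0.0011] [0.04, -0.02, 0.05]
now t 5.5333 along -0.006698308913483453 across 0.044543898583023406 z 0.03307917561123336 rpy [ 1.79963208e+02 -2.06862253e-02  8.50264312e+00] F [ 0.40328587 -0.76809942  0.18190143]
```

View pics/sc2.png

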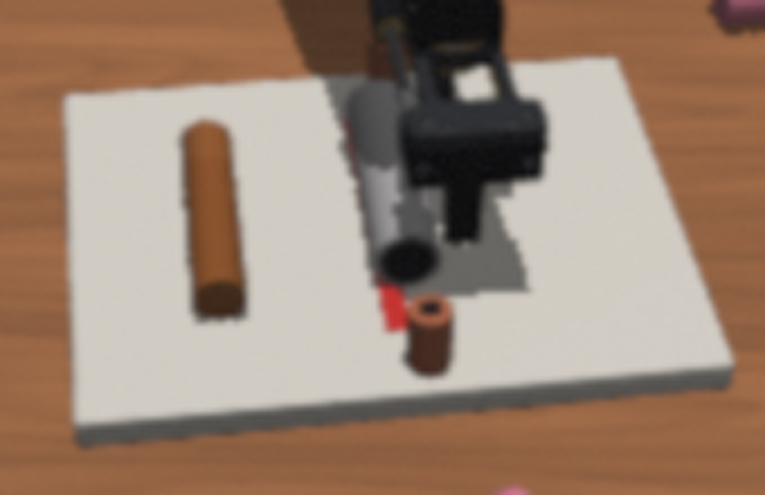

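The tube is at the edge of the line, with its far end disc centred at (409,260) in this crop. I'll turn that into a position.

```bash
python3 -c "
from h import *
for u,v,z in((409,260,.04),(380,281,.02),(391,307,.02),(428,306,.06)):
  q=atz('scene',*crop(u,v,4.5,180,180),z)[:2]-L;print(u,v,q@d,q@n)"
```

```text
409 260 0.06113233676252505 0.012335313043411716
380 281 0.054078795772359384 -0.003090355654440954
391 307 0.07711484188067197 0.00021691434328533973
428 306 0.12382476744916057 0.013600919584787
```

The tube is about 12 mm short, and the line and prop readings agree with the first measurement. I'll push the remaining 11 to 12 mm slowly, then back off.

Emit:
carry_out(plan=[{"grip": 0,"dp": [0,0.003,0],"rotation": [0,0,0]},{"grip": 0,"dp": [0,0.003,0],"rotation": [0,0,0]},{"grip": 0,"dp": [0,0.002,0],"rotation": [0,0,0]},{"grip": 0,"dp": [0,0.0015,0],"rotation": [0,0,0]},{"grip": 0,"dp": [0,0.001,0],"rotation": [0,0,0]},{"grip": 0,"dp": [0,0.0005,0],"rotation": [0,0,0]},{"grip": 0,"dp": [0,0,0],"rotation": [0,0,0]},{"grip": 0,"dp": [0,0,0],"rotation": [0,0,0]}])

```text
time_s: 6.25
tool_pos: [0.5155, 0.004, 0.0331]
tool_rot: [180.0, -0.0, 8.5]
force: [-0.3, -0.2, 0.8]
grip_width: 0.0871
```

```bash
python3 -c "
from h import *
plan([*(L+d*-.009+n*.042),.032],N=2,step=.01)
snap('scene','sc3.png',(180,180,350,290),4.5)"
```

```text
[-0.0023, -0.0094, 0.001] [0.03, -0.02, 0.08]
now t 6.25 along -0.006709455308847074 across 0.0325795948226353 z 0.03305553720711146 rpy [ 1.79968671e+02 -1.73408894e-02  8.52563770e+00] F [-0.33868936 -0.22787753  0.83197032]
```

View pics/sc3.png

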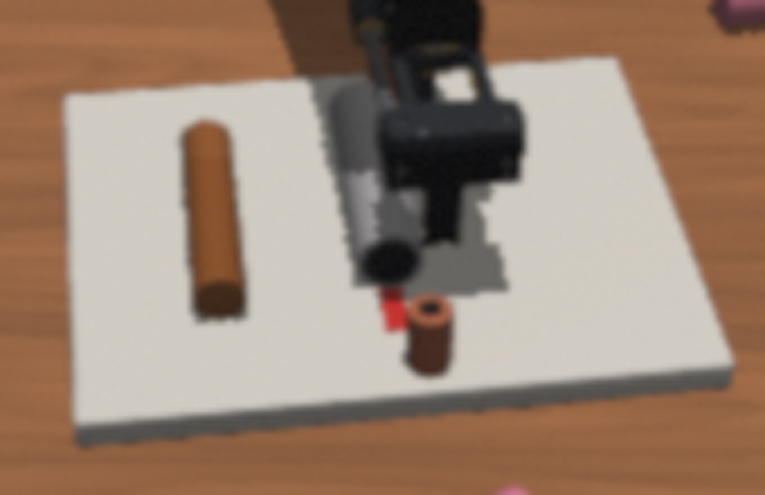

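The end disc is now at (389,262), right on the line. I'll back the fingers off, raise them and swing clear to check from above.

Emit:
carry_out(plan=[{"grip": 0,"dp": [0,-0.01,0],"rotation": [0,0,0]},{"grip": 0,"dp": [0,-0.02,0],"rotation": [0,0,0]},{"grip": 0,"dp": [0,-0.02,-0.01],"rotation": [0,0,0]},{"grip": 0,"dp": [0,-0.01,-0.035],"rotation": [0,0,0]},{"grip": 0,"dp": [0,0,-0.04],"rotation": [0,0,0]},{"grip": 0,"dp": [0,-0.02,-0.035],"rotation": [0,0,0]},{"grip": 0,"dp": [0,-0.035,-0.02],"rotation": [0,0,0]},{"grip": 0,"dp": [0,-0.04,0],"rotation": [0,0,0]}])

```text
time_s: 6.97
tool_pos: [0.49, 0.159, 0.1759]
tool_rot: [180.0, 0.4, 7.8]
force: [2.0, 0.8, 0.3]
grip_width: 0.0876
```

Emit:
carry_out(plan=[{"grip": 0,"dp": [0,-0.04,0],"rotation": [0,0,0]},{"grip": 0,"dp": [0,-0.04,0],"rotation": [0,0,0]},{"grip": 0,"dp": [0,-0.04,0],"rotation": [0,0,0]},{"grip": 0,"dp": [0,-0.03,0],"rotation": [0,0,0]},{"grip": 0,"dp": [0,0,0],"rotation": [0,0,0]},{"grip": 0,"dp": [0,0,0],"rotation": [0,0,0]}])

```text
time_s: 7.47
tool_pos: [0.462, 0.3289, 0.1811]
tool_rot: [-179.6, -0.1, 8.6]
force: [0.7, 0.3, -0.3]
grip_width: 0.0874
```

```bash
python3 -c "
from h import *
plan([*(L+n*.2),.1],N=1)
snap('top','top4.png',(215,130,375,272),4)"
```

```text
[0.0025, 0.0358, 0.0177] [-0.37, -0.13, 0.11]
now t 7.4667 along -0.01183028352844337 across 0.3618527511998235 z 0.18108458839126548 rpy [-1.79633061e+02 -1.29689815e-01  8.56406682e+00] F [ 0.73637524  0.2602333  -0.34464141]
```

View pics/top4.png

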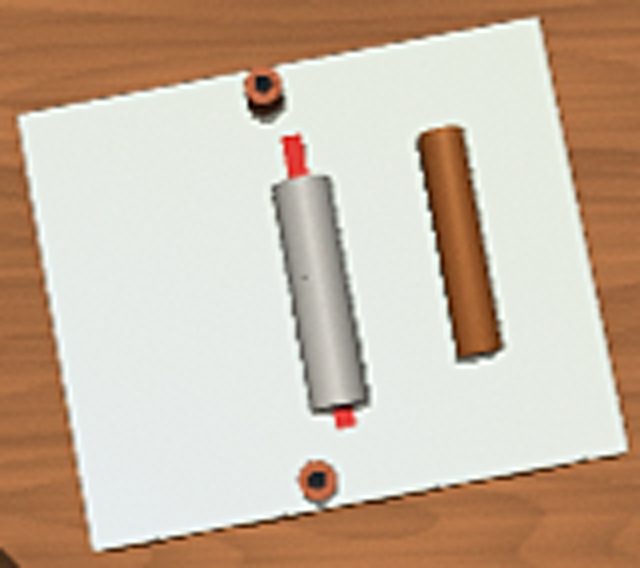

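The tube now covers the line, with red showing at both ends. Its corners are (274,184), (330,176), (310,411) and (367,404). The rod and both props haven't moved.

```bash
python3 -c "
from h import *
f=lambda u,v,z:atz('top',*crop(u,v),z)[:2]
t=(f(274,184,.04)+f(330,176,.04))/2;b=(f(310,411,.04)+f(367,404,.04))/2
c=(t+b)/2-L;e=t-b;print('along',c@d,'across',c@n,'yaw',np.degrees(np.arctan2(e[1],e[0])),np.linalg.norm(e))
im=np.load('pics/top.npy').astype(int)
# silhouette columns per row: tube vs shelf
for y in(178,190,202,214,226):print(y,im[y,278:312].mean(1).astype(int).tolist())
"
```

```text
along -0.010795592317960932 across 0.0012338953435761483 yaw 7.131758095762971 0.15148453527638928
178 [230, 230, 233, 239, 223, 133, 117, 150, 157, 166, 180, 192, 204, 199, 186, 174, 165, 149, 131, 102, 177, 243, 234, 231, 230, 231, 232, 231, 231, 233, 230, 231, 230, 232]
190 [230, 232, 232, 231, 234, 238, 223, 127, 120, 147, 161, 169, 179, 190, 203, 203, 188, 173, 161, 149, 130, 88, 166, 245, 234, 231, 231, 231, 230, 230, 232, 232, 231, 231]
202 [232, 233, 231, 233, 233, 233, 232, 237, 222, 130, 116, 147, 158, 170, 176, 189, 202, 202, 188, 176, 160, 146, 131, 94, 166, 244, 235, 231, 232, 232, 231, 231, 231, 231]
214 [233, 232, 232, 232, 231, 232, 231, 233, 234, 240, 213, 96, 126, 147, 161, 174, 181, 192, 202, 205, 187, 174, 162, 149, 131, 102, 130, 218, 239, 233, 231, 232, 231, 231]
226 [233, 232, 232, 232, 232, 232, 232, 231, 233, 231, 232, 236, 232, 180, 119, 147, 162, 173, 184, 196, 203, 205, 188, 174, 163, 151, 135, 107, 98, 186, 241, 234, 231, 232]
```

The corner readings suggest about 1° of skew, so I'll fit both edges at subpixel level.

```bash
cat > fit.py <<'E'
from h import *
def fit(P):
    P=np.array(P);k,c=np.polyfit(P[:,0],P[:,1],1);r=P[:,1]-k*P[:,0]-c
    return k,c,r.std()
def go(tube):
    a=cv2.imread('pics/c1.png').astype(float);E=[[],[]]
    for v in range(145,420,4):
        s=(a[v,:,2]-a[v,:,1]);g=s[240:400];m=np.clip(g/ g.max(),0,1)>.5;x=np.nonzero(m)[0]+240
        for e,u in zip(E,(x[0]-.5,x[-1]+.5)): q=atz('top',*crop(u,v),.02)[:2]-L;e.append((q@d,q@n))
    for e in E: k,c,s=fit(e);print('line edge across',round(c,5),'skew',round(np.degrees(np.arctan(k)),2),s)
    im=cv2.imread('pics/'+tube).astype(float)[...,1];E=[[],[]]
    for v in range(205,400,4):
        g=im[v,240:400];x=np.nonzero(g<185)[0]+240
        for i,u in enumerate((x[0]-.5,x[-1]+.5)):
            o,r=ray('top',*crop(u,v))
            # silhouette: ray grazes cylinder radius .02 at z .04, in across/z plane
            on,rn=(o[:2]-L)@n,r[:2]@n;nl=np.hypot(rn,r[2])
            # axis position where distance of axis to ray =.02
            t=(.04-o[2])/r[2];x0=on+t*rn;y=x0+(-.02 if i else .02)*-1*(-1 if 0 else 1)*nl/abs(r[2])*(-1 if 0 else 1)
            y=x0+(-.02 if i==0 else .02)*nl/abs(r[2]);p=(o+t*r)[:2]-L
            E[i].append((p@d,y))
    for e in E: k,c,s=fit(e);print('tube axis across',round(k*-.01+c,5),'skew',round(np.degrees(np.arctan(k)),2),s)
E
python3 -c "
import fit;fit.go('top4.png')"
```

```text
line edge across 0.00691 skew 0.35 0.0003091655772109313
line edge across -0.00564 skew 0.35 0.0003099452446847527
tube axis across 0.00155 skew -0.37 0.0004799127627065974
tube axis across 0.00133 skew -0.15 0.00047413739143761357
```

The tube axis is about 0.8 mm from the line's centre, with 0.6° of skew and 10 mm of offset along the line, where 25 mm is allowed. The gripper is at z 0.18, clear of everything, so I'll hand in.

```bash
python3 -c "
from h import *
print(env.sign_off());print(env.get_obs()['time_s'])"
```

```text
the job is handed in; nothing more can be done
None
the job is handed in; nothing more can be done
```

The steel former is lying on the red line, and I've handed the job in after about 7.5 s of the 48 s allowed. I pushed it across from behind with the two open fingertips, without gripping or lifting it, then backed off and moved clear.

**Position:** In the last overhead check, the tube's axis was about 0.8 mm from the line's centre and skewed about 0.6° to it. It sits about 10 mm toward the near end, so its whole 150 mm length is on the 200 mm line, with red showing at both ends.

**Other items:** The amber rod and both props were in the same place in the pictures before and after. I didn't re-check the items on the bench, but the readings between moves showed only about 1–2 N on the tool, and the fingers finished at z 0.18 m, above everything there.

**Disagreement:** Reading the tube's corners by eye gave about 1.3° of skew and 1.2 mm of offset. I relied on the finer edge fit above; either result keeps the tube on the line.

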